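Pack the lathe tips into their accessory case

TASK

Lift the wire-grille flap of the lathe accessory case until it stands upright or leans back, and leave it open, then stand the three good lathe tips upright in the case, each wholly on the round pad of its own collar colour: the blue cone on the blue pad, the yellow cup on the yellow, the green four-prong spur on the green. The two red-collared tips are set aside for regrinding: do not move them.

Things in the scene. Friction and masses are not known exactly. Their poses are not given: they have to be found in the camera images.
- flap (a joint): steel wire-grille flap over the light-wood case, hinged on the case's far rim; 0 = shut flat, grows as its front edge lifts, 1.57 = straight up, stop at 2.1. Stiff hinge: stays where it is left, 2 to 3 N at the tab moves it. May start ajar (up to 0.25). The case is fixed, 312 mm long (along the hinge), 125 mm wide, 54 mm high, walls and floor 5 mm
- flap_tab (a point): middle of the black grip tab on the flap's front edge: 20 mm wide (y, along the hinge), 44 mm long (x), 12 mm thick (z). With the flap shut it sticks out towards the robot, this point 19 mm in front of the case wall and 4.5 mm above its rim. The point turns with the flap: x points along the flap to the hinge line, 141.5 mm away; y is parallel to the hinge and row of pads
- cone_blue_center (a point): screw-on lathe centre tip: steel, round blue collar 40 mm across and 28 mm high (grip it there), on top a plain pointed steel cone; 46 mm high in all, stands on its flat base, about 0.22 kg. This point: on its axis half-way up, 23 mm above its base; z up; round, so yaw does not matter
- cup_yellow_center (a point): screw-on lathe centre tip: steel, round yellow collar 40 mm across and 28 mm high (grip it there), on top a hollow steel ring (cup) 26 mm across; 46 mm high in all, stands on its flat base, about 0.22 kg. This point: on its axis half-way up, 23 mm above its base; z up; round, so yaw does not matter
- spur_green_center (a point): screw-on lathe centre tip: steel, round green collar 40 mm across and 28 mm high (grip it there), on top a cross of four steel prongs with a centre pin; 46 mm high in all, stands on its flat base, about 0.22 kg. This point: on its axis half-way up, 23 mm above its base; z up; round, so yaw does not matter
- cone_red_center (a point): look-alike that must stay where it is: lathe centre tip, steel, round red collar 40 mm across and 28 mm high (grip it there), on top a plain pointed steel cone; 46 mm high in all, stands on its flat base, about 0.22 kg. This point: on its axis half-way up, 23 mm above its base; z up; round, so yaw does not matter
- spur_red_center (a point): look-alike that must stay where it is: lathe centre tip, steel, round red collar 40 mm across and 28 mm high (grip it there), on top a cross of four steel prongs with a centre pin; 46 mm high in all, stands on its flat base, about 0.22 kg. This point: on its axis half-way up, 23 mm above its base; z up; round, so yaw does not matter
- pad_blue: round blue pad, 70 mm across, 3 mm thick, fixed in a bay of the case, seen through the grille. Three bays in a row along the case, pads 95 mm apart; which is where changes. Dividers between rise 10 mm above the pads, case walls 46 mm; end walls 56 mm from the outer pads' centres, front and far walls 57 mm. Origin: centre of its underside; a tip on it has its base 3 mm above that
- pad_yellow: round yellow pad, 70 mm across, 3 mm thick, fixed in a bay of the case, seen through the grille. Three bays in a row along the case, pads 95 mm apart; which is where changes. Dividers between rise 10 mm above the pads, case walls 46 mm; end walls 56 mm from the outer pads' centres, front and far walls 57 mm. Origin: centre of its underside; a tip on it has its base 3 mm above that
- pad_green: round green pad, 70 mm across, 3 mm thick, fixed in a bay of the case, seen through the grille. Three bays in a row along the case, pads 95 mm apart; which is where changes. Dividers between rise 10 mm above the pads, case walls 46 mm; end walls 56 mm from the outer pads' centres, front and far walls 57 mm. Origin: centre of its underside; a tip on it has its base 3 mm above that
There are look-alikes about, which are no part of the job. What is meant by the part that bears cone_blue_center is not orange or purple, and is the larger of those in its own colour.

How it is judged:
By the outcome, as a careful person would: the job done as asked, in the order asked, and still so for the second after the job is handed in, with the robot touching nothing.
It also fails if it takes over 120 s, if anything falls off the work surface, if the arm or the gripper's body presses on something with over 40 N, if the wrist force passes 120 N, or if a joint passes its speed limit or range.

ROBOT

A 6-joint arm with a two-finger parallel gripper is mounted at the origin on the work surface. World frame = base frame: x ahead of the robot, y to its left, z up, the work surface at z = 0. Lengths are in mm, angles in rad, forces in N, time in s.
With the tool pointing down it reaches from about 300 to 825 mm from the base axis. Payload 5.4 kg.
Tool frame: the origin (TCP) lies at the very end of the fingers, on their centre line; the grasp point (between the pads) lies 19 mm behind it; y points along the fingers, z is the direction in which the jaws open and shut, and the axes are right-handed (so a half turn about y gives the same grasp; the last joint's range is limited). The gripper opens to 92 mm and grips with 3 to 60 N. Pads are 20 mm wide; open, the fingers measure 128 mm over their backs; the gripper's body (75 mm by 189 mm) begins 69 mm behind the grasp point.
Start: joints at [1.105, 0.158, 1.597, -0, 1.386, -0.21], TCP at [145.497, 556.27, 214.601] pointing down, gripper open.
Joint ranges: [-2.91, 2.91], [-0.94, 2.29], [0.18, 2.7], [-1.29, 4.43], [0.17, 2.64], [-3, 3]. Speed limits (rad/s): [2.57, 2.57, 3.14, 3.14, 3.14, 3.14].

INTERFACE

Orientations are given as a rotation vector (axis times angle).
In Python, from cell import manip gives the robot as it stands.
- The arm moves only by the tool arm_command, never from a script. Its argument "motion" is a list of rows, each a list of 6 numbers: the shift along the tool's x, y, z in mm, then the turn, a rotation vector about the tool's x, y, z in degrees. In form: [[x, y, z, rx, ry, rz], ...]. A call has 1 to 5 rows; each row shifts and turns the commanded pose from where the row before left it, along the tool's axes as they then stand; what a row does not reach is not made up. A row lasts 1/12 s, in which the tool goes at most 41.7 mm and 7.16 degrees, less where a joint would pass 70% of its speed; a pose out of reach is approached as far as the arm can. A call with a gripper value outside its range is refused whole. "claw" is the closure, from -1 (fully open) to 1 (shut), set as the call begins (left out, the last holds). The fingers move at their own pace and stop on an object; the grip force is fixed at half the most. Time passes only in rows, so rows that do not move let the fingers close. It gives the time, the measured TCP pose, the force and the opening at its end, in the units of the state.
- manip.state(): the state, without advancing time (a new reading comes with each control period).
- manip.capture(name): name is "scene" or "top" or "wrist"; returns a dict with "image" (400x640x3 uint8, blue, green, red), "camera_matrix" (3x3 intrinsics, pixels), "R" (3x3) and "t" (3): a world point X has camera coordinates R X + t. Camera axes: x right, y down, z forward; pixel columns grow to the right and rows downward; lengths in mm; the calibration is good to about 2 mm. A picture is of the moment at which its call begins. There is no depth.
- manip.hand_in(): hands the job in, once; it reports no verdict.
The state is a dict: "time_s": time; "qpos": joint angles; "qd": joint speeds; "tau": joint torques, N m; "eef_pos": TCP position; "tcp_rot": TCP orientation; "wrist_force": force on the tool from outside, world axes, zero at the start; "wrist_torque": the same for the moment, N m; "finger_gap": finger opening in mm.
Only numpy, scipy, OpenCV 4.12 (cv2) and the standard library are available. Lean on these libraries where they do the work, as an engineer would, in place of code of your own. Each camera call takes 0.05 s, during which the arm holds its last target.

## Working session

There is one attempt and no reset: what is moved stays moved. The work goes in short steps, Python scripts to look and compute and a tool call to move; the robot and the scene stay as the last step left them, time stands still between calls to the robot, and variables do not carry over. Pictures are saved under pics/ and viewed, and the job is handed in when it is done.

Besides the shell and the picture viewer there is one more tool, called after "Emit:" by a JSON object that holds its "fn" and its "kwargs", one argument or row to a line. arm_command: Moves the arm, as the interface text tells. Its arguments: {"type":"object","properties":{"motion":{"type":"array"},"claw":{"type":"number"}},"required":["motion"]}

```bash
ls; mkdir -p pics; python3 - <<'E'
from cell import manip
import cv2
print(manip.state())
for n in ["scene","top","wrist"]:
    c=manip.capture(n); cv2.imwrite(f"pics/{n}0.png",c["image"]); print(n,c["camera_matrix"],c["R"],c["t"])
E
```

```text
pics
{'time_s': 0.0, 'qpos': array([ 1.10489706e+00,  1.59006341e-01,  1.59820407e+00, -2.60379858e-05,
        1.38620955e+00, -2.10090495e-01]), 'qd': array([-4.71803242e-05, -1.76249303e-03,  7.05230801e-04,  1.35728573e-04,
       -4.54534167e-05,  1.17156613e-03]), 'tau': array([-8.99375591e-04, -3.85562074e+01, -3.22109699e+01,  7.01692491e-02,
        3.76934570e-02, -1.27459239e-04]), 'eef_pos': array([145.23035223, 555.71791246, 213.65702606]), 'tcp_rot': array([-1.56318656,  0.20131473, -0.2003986 ]), 'wrist_force': array([ 0.23799109, -0.34682668,  0.52666148]), 'wrist_torque': array([-0.06541435, -0.02658054,  0.01725317]), 'finger_gap': 91.83408595174808}
scene [[488.01851318   0.         318.30958577]
 [  0.         488.01851318 199.38965334]
 [  0.           0.           1.        ]] [[ 0.49963224  0.86618567  0.00948675]
 [ 0.58930945 -0.33185729 -0.73660377]
 [-0.63488739  0.37362163 -0.676258  ]] [-174.01787247 -241.31957867 1531.58116107]
top [[422.24385082   0.         319.17700765]
 [  0.         422.24385082 208.39860551]
 [  0.           0.           1.        ]] [[-0.00208702 -0.9999505  -0.00972852]
 [-0.98082344  0.00394288 -0.19485851]
 [ 0.19488723  0.00913529 -0.98078311]] [ -38.09367445  470.37369291 1075.9367023 ]
wrist [[354.38704209   0.         314.39326133]
 [  0.         354.38704209 205.81019862]
 [  0.           0.           1.        ]] [[ 2.51667291e-01  9.67813611e-01 -6.23794161e-04]
 [ 9.37389313e-01 -2.43595409e-01  2.48922784e-01]
 [ 2.40758905e-01 -6.32304607e-02 -9.68523133e-01]] [-574.37878245  -27.64178531  390.00685929]
```

View pics/scene0.png

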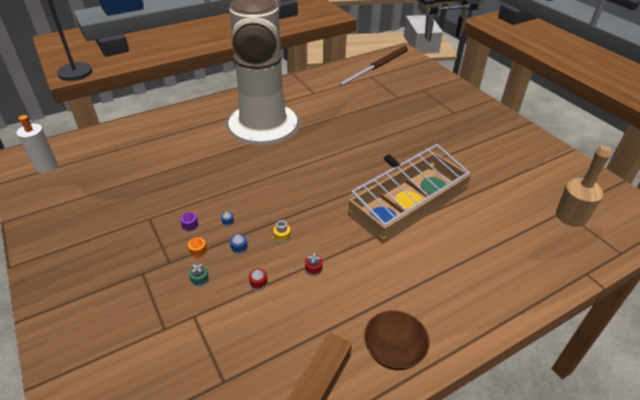

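View pics/top0.png

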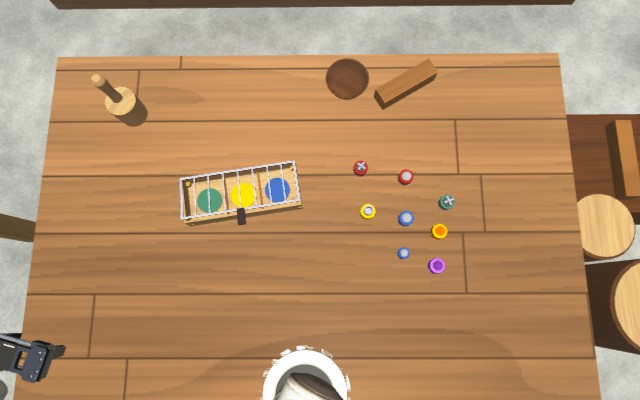

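View pics/wrist0.png

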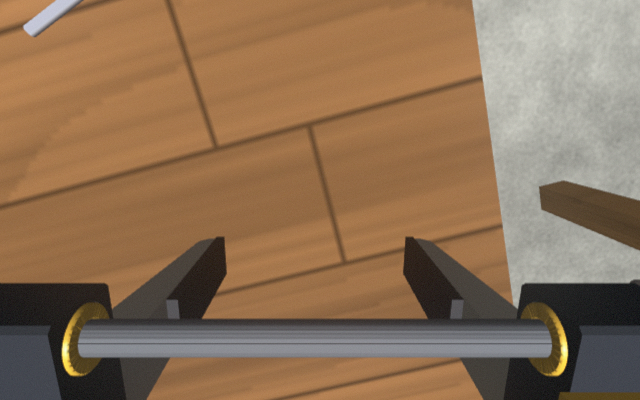

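```bash
cat > h.py <<'E'
import numpy as np, cv2
from cell import manip
def ray(c,u,v):
    R=c["R"];o=-R.T@c["t"]; d=R.T@np.linalg.solve(c["camera_matrix"],[u,v,1]); return o,d
def onz(c,u,v,z):
    o,d=ray(c,u,v); return o+d*(z-o[2])/d[2]
def proj(c,X):
    p=c["camera_matrix"]@(c["R"]@np.asarray(X,float)+c["t"]); return p[:2]/p[2]
HUE={"red":[(0,6),(174,180)],"orange":[(8,19)],"yellow":[(24,34)],"green":[(60,95)],"blue":[(100,125)],"purple":[(130,160)]}
def blobs(img,col,smin=110,vmin=40,amin=15):
    h=cv2.cvtColor(img,cv2.COLOR_BGR2HSV); m=np.zeros(img.shape[:2],np.uint8)
    for a,b in HUE[col]: m|=cv2.inRange(h,(a,smin,vmin),(b,255,255))
    m=cv2.morphologyEx(m,cv2.MORPH_CLOSE,np.ones((3,3)))
    n,l,s,ce=cv2.connectedComponentsWithStats(m)
    out=[]
    for i in range(1,n):
        if s[i,4]>=amin:
            cn=cv2.findContours((l==i).astype(np.uint8),0,1)[0][0]
            M=cv2.moments(cv2.convexHull(cn)); 
            if M["m00"]>0: out.append((M["m10"]/M["m00"],M["m01"]/M["m00"],s[i,4],tuple(s[i,:4])))
    return out
E
python3 - <<'E'
from h import *
np.set_printoptions(precision=1,suppress=True)
for n in ["top","scene"]:
    c=manip.capture(n); print(n,ray(c,0,0)[0])
    for col in HUE:
        for b in blobs(c["image"],col,smin=(200 if col=="orange" else 120)):
            if b[2]<3000: print(col,np.array(b[:3]),b[3],onz(c,b[0],b[1],16)[:2],onz(c,b[0],b[1],8)[:2])
    if n=="top":
        im=c["image"]; cv2.imwrite("pics/top_case.png",cv2.resize(im[140:250,160:320],None,fx=5,fy=5,interpolation=2))
        cv2.imwrite("pics/top_tips.png",cv2.resize(im[145:285,335:475],None,fx=4,fy=4,interpolation=2))
    else:cv2.imwrite("pics/scene_case.png",cv2.resize(c["image"][140:250,335:485],None,fx=5,fy=5,interpolation=2))
E
```

```text
top [ 251.6  -49.8 1146.5]
red [360.2 167.7  91. ] (np.int32(354), np.int32(161), np.int32(14), np.int32(15)) [ 591.1 -153.6] [ 593.5 -154.4]
red [405.3 176.7  99. ] (np.int32(399), np.int32(170), np.int32(14), np.int32(15)) [ 564.6 -277.6] [ 566.8 -279.2]
orange [438.1 232.6 104. ] (np.int32(430), np.int32(226), np.int32(18), np.int32(14)) [ 408.6 -359.2] [ 409.8 -361.4]
yellow [242.9 194.8 467. ] (np.int32(231), np.int32(183), np.int32(25), np.int32(25)) [515.3 170.7] [517.2 172.3]
yellow [367.7 210.8  88. ] (np.int32(361), np.int32(204), np.int32(15), np.int32(15)) [ 469.1 -171.3] [ 470.6 -172.1]
yellow [439.6 230.7  75. ] (np.int32(433), np.int32(224), np.int32(14), np.int32(14)) [ 413.7 -363.6] [ 414.9 -365.8]
blue [276.9 189.5 417. ] (np.int32(265), np.int32(178), np.int32(24), np.int32(24)) [529.7  77.3] [531.7  78.2]
blue [405.7 217.6  76. ] (np.int32(399), np.int32(211), np.int32(14), np.int32(14)) [ 449.9 -274. ] [ 451.3 -275.6]
blue [403.2 252.7  41. ] (np.int32(398), np.int32(248), np.int32(11), np.int32(11)) [ 354.7 -263.2] [ 355.4 -264.7]
purple [436.2 265.3 193. ] (np.
[... 455 characters left out ...]
-643.9]
orange [197. 247. 272.] (np.int32(188), np.int32(238), np.int32(19), np.int32(19)) [ 413. -360.] [ 405.5 -358.7]
blue [120.3   5.7 483. ] (np.int32(100), np.int32(0), np.int32(43), np.int32(15)) [-1129.8  -166.9] [-1151.9  -163.7]
blue [384.2 213.2 171. ] (np.int32(374), np.int32(207), np.int32(21), np.int32(15)) [533.8  81.9] [527.4  87.4]
blue [227.  218.6  61. ] (np.int32(221), np.int32(214), np.int32(12), np.int32(10)) [ 360.3 -264.7] [ 352.3 -262.5]
blue [238.1 243.2 132. ] (np.int32(230), np.int32(235), np.int32(16), np.int32(17)) [ 448.4 -273.1] [ 441.2 -270.9]
purple [188.8 220.6 245. ] (np.int32(180), np.int32(212), np.int32(18), np.int32(18)) [ 321.  -348.2] [ 312.6 -346.7]
```

View pics/top_case.png

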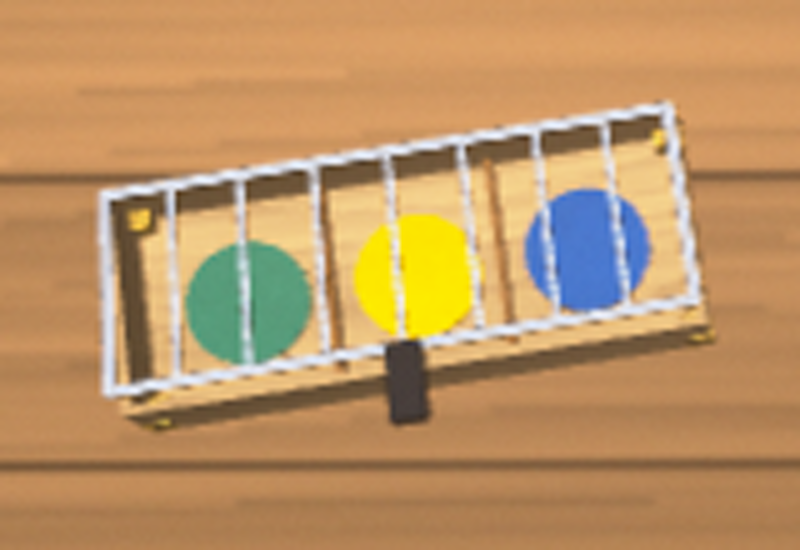

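View pics/top_tips.png

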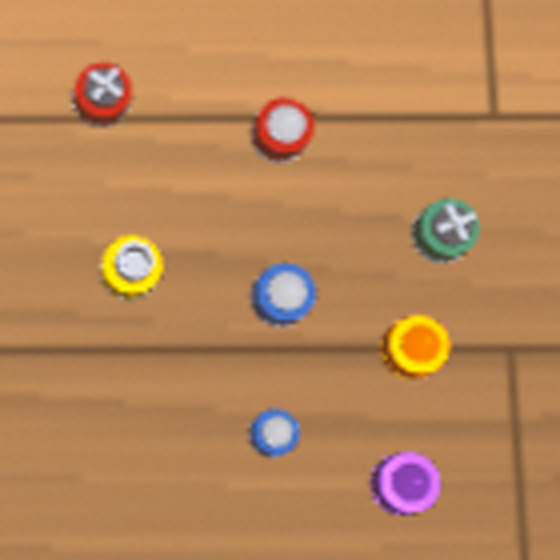

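View pics/scene_case.png

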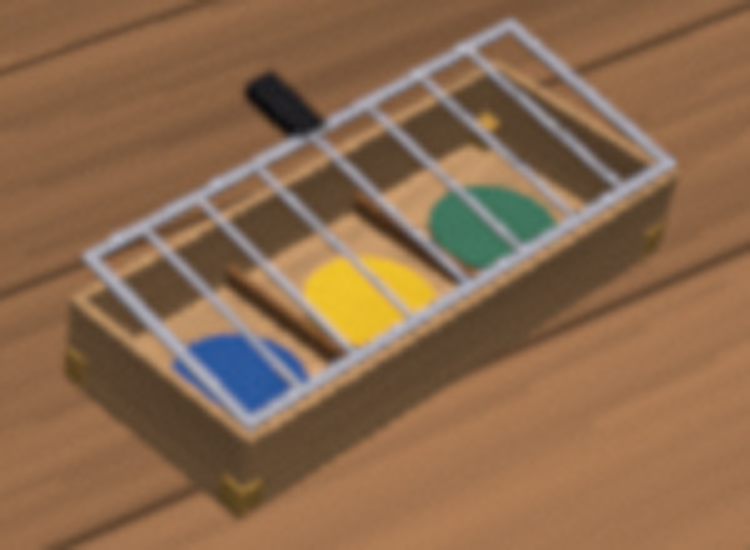

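Blue candidates: the large one at top px (406,218), about 14 px, and the small one at (403,253), about 11 px. Orange (440,231) and purple (437,266) are decoys. The large blue is the one meant, and the enlarged crop confirms it has a blue collar and a plain cone. The pads are green (209,200), yellow (243,195) and blue (277,190), and the tab is at (241,217).

```bash
cat >> h.py <<'E'
from scipy.spatial.transform import Rotation as Ro
def tri(c1,p1,c2,p2):
    o1,d1=ray(c1,*p1);o2,d2=ray(c2,*p2)
    A=np.stack([d1,-d2],1); s=np.linalg.lstsq(A,o2-o1,rcond=None)[0]
    a=o1+s[0]*d1;b=o2+s[1]*d2; return (a+b)/2,np.linalg.norm(a-b)
def axes(yaw): # tool down, z (jaw) horizontal at angle yaw from world x
    z=np.array([np.cos(yaw),np.sin(yaw),0]);y=np.array([0,0,-1.]);x=np.cross(y,z); return np.stack([x,y,z],1)
def plan(pos,Rt):
    s=manip.state(); p=s["eef_pos"];R=Ro.from_rotvec(s["tcp_rot"])
    Rt=Ro.from_matrix(Rt)
    print("t",round(s["time_s"],2),"pos",p.round(1),"gap",round(s["finger_gap"],1),"F",s["wrist_force"].round(1))
    print("rot first: turn deg",np.degrees((R.inv()*Rt).as_rotvec()).round(2)," then shift(after turn, target axes)",(Rt.inv().apply(np.array(pos)-p)).round(1)," shift in present axes",R.inv().apply(np.array(pos)-p).round(1))
E
python3 - <<'E'
from h import *
np.set_printoptions(precision=1,suppress=True)
HUE["green"]=[(60,100)]
t=manip.capture("top");s=manip.capture("scene")
for n,c in(("top",t),("scene",s)):
    for b in blobs(c["image"],"green",smin=90,vmin=30,amin=25): print(n,np.array(b[:3]),b[3],onz(c,b[0],b[1],16)[:2],onz(c,b[0],b[1],8)[:2])
    for b in blobs(c["image"],"yellow",smin=90,vmin=30,amin=25): print(n,np.array(b[:3]),b[3],onz(c,b[0],b[1],16)[:2],onz(c,b[0],b[1],8)[:2])
    d=(c["image"].max(2)<75).astype(np.uint8); 
    x0,y0,x1,y1=(225,200,255,230) if n=="top" else (375,145,410,172)
    nn,l,st,ce=cv2.connectedComponentsWithStats(d[y0:y1,x0:x1]); 
    i=1+np.argmax(st[1:,4]); print("tab",n,ce[i]+[x0,y0],st[i]); 
    if n=="top":pt=ce[i]+[x0,y0]
    else: ps=ce[i]+[x0,y0]
print(tri(t,pt,s,ps))
print(Ro.from_rotvec(manip.state()["tcp_rot"]).as_matrix())
E
```

```text
top [209.1 200.  391. ] (np.int32(198), np.int32(189), np.int32(24), np.int32(23)) [500.9 263.1] [502.7 265.3]
top [446.7 201.4  53. ] (np.int32(441), np.int32(195), np.int32(13), np.int32(14)) [ 494.2 -387.5] [ 495.9 -389.9]
top [243.  194.8 474. ] (np.int32(231), np.int32(183), np.int32(25), np.int32(25)) [515.3 170.5] [517.1 172. ]
top [367.7 210.8  92. ] (np.int32(361), np.int32(204), np.int32(15), np.int32(15)) [ 469.1 -171.3] [ 470.6 -172.1]
top [439.6 230.7  75. ] (np.int32(433), np.int32(224), np.int32(14), np.int32(14)) [ 413.7 -363.6] [ 414.9 -365.8]
tab top [240.8 216. ] [ 12   8   8  16 105]
scene [427.8 186.4 111. ] (np.int32(422), np.int32(179), np.int32(14), np.int32(14)) [507.4 242. ] [500.9 249.1]
scene [437.6 182.2  74. ] (np.int32(430), np.int32(178), np.int32(15), np.int32(10)) [506.9 275.9] [500.3 283.2]
scene [198.6 276.  147. ] (np.int32(190), np.int32(268), np.int32(17), np.int32(16)) [ 495.1 -385.8] [ 488.4 -384.7]
tab scene [390.9 160.6] [  9  10  15  12 108]
(array([442.6, 159.6,  89.3]), np.float64(0.8047941202389886))
[[ 1.  -0.   0.3]
 [-0.3 -0.   1. ]
 [-0.  -1.  -0. ]]
```

```bash
python3 - <<'E'
from h import *
plan([435.6,159.4,150],axes(np.radians(98.8)))
E
```

```text
t 0.35 pos [145.5 556.1 214.4] gap 91.6 F [-0.2 -0.6 -0.4]
rot first: turn deg [ 2.000e-02 -2.346e+01 -1.000e-02]  then shift(after turn, target axes) [ 226.    64.4 -436.5]  shift in present axes [ 381.1   64.5 -310.4]
```

Emit:
{"fn": "arm_command", "kwargs": {
  "motion": [
    [0,0,0,0,-4.7,0],
    [0,0,0,0,-4.7,0],
    [0,0,0,0,-4.7,0],
    [0,0,0,0,-4.7,0],
    [0,0,0,0,-4.7,0]
  ]
}}

```text
time_s: 0.77
eef_pos: [145.5, 556.2, 214.6]
tcp_rot: [-1.567, -0.124, 0.124]
wrist_force: [1.1, -0.2, 0.1]
finger_gap: 91.9
```

Emit:
{"fn": "arm_command", "kwargs": {
  "motion": [
    [15,0,-30,0,0,0],
    [15,0,-30,0,0,0],
    [15,0,-30,0,0,0],
    [15,0,-30,0,0,0],
    [15,0,-30,0,0,0]
  ]
}}

```text
time_s: 1.18
eef_pos: [243.2, 418.3, 214.6]
tcp_rot: [-1.567, -0.122, 0.121]
wrist_force: [0.5, -0.2, 0.1]
finger_gap: 91.7
```

Emit:
{"fn": "arm_command", "kwargs": {
  "motion": [
    [15,0,-29,0,0,0],
    [15,0,-29,0,0,0],
    [15,0,-29,0,0,0],
    [15,0,-29,0,0,0],
    [15,0,-29,0,0,0]
  ]
}}

```text
time_s: 1.6
eef_pos: [339.8, 286.5, 214.8]
tcp_rot: [-1.567, -0.122, 0.121]
wrist_force: [-0.5, -0.2, 0.6]
finger_gap: 91.8
```

Emit:
{"fn": "arm_command", "kwargs": {
  "motion": [
    [15,12,-29,0,0,0],
    [15,12,-29,0,0,0],
    [15,12,-28,0,0,0],
    [15,12,-28,0,0,0],
    [15,12,-28,0,0,0]
  ]
}}

```text
time_s: 2.02
eef_pos: [435.8, 157.6, 154.3]
tcp_rot: [-1.567, -0.122, 0.12]
wrist_force: [-0.3, 1.0, 0.2]
finger_gap: 92.0
```

```bash
python3 - <<'E'
from h import *
plan([435.6,159.4,150],axes(np.radians(98.8)))
plan([435.6,159.4,78],axes(np.radians(98.8)))
cv2.imwrite("pics/w1.png",manip.capture("wrist")["image"])
E
```

```text
t 2.02 pos [435.8 157.6 154.3] gap 92.0 F [-0.3  1.   0.2]
rot first: turn deg [-0.    0.03  0.04]  then shift(after turn, target axes) [0.1 4.3 1.8]  shift in present axes [0.1 4.3 1.8]
t 2.02 pos [435.8 157.6 154.3] gap 92.0 F [-0.3  1.   0.2]
rot first: turn deg [-0.    0.03  0.04]  then shift(after turn, target axes) [ 0.1 76.3  1.8]  shift in present axes [-0.  76.3  1.8]
```

View pics/w1.png

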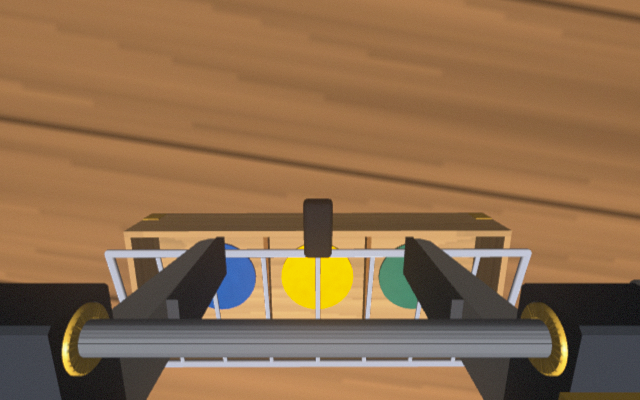

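Emit:
{"fn": "arm_command", "kwargs": {
  "motion": [
    [0,25,1,0,0,0],
    [0,25,0.5,0,0,0],
    [0,26,0,0,0,0],
    [0,0,0,0,0,0]
  ]
}}

```text
time_s: 2.4
eef_pos: [430.6, 160.1, 74.0]
tcp_rot: [-1.568, -0.113, 0.128]
wrist_force: [-0.8, 0.4, -0.1]
finger_gap: 91.8
```

Emit:
{"fn": "arm_command", "kwargs": {
  "motion": [
    [0,0,0,0,0,0],
    [0,0,0,0,0,0],
    [0,0,0,0,0,0],
    [0,0,0,0,0,0],
    [0,0,0,0,0,0]
  ],
  "claw": 1
}}

```text
time_s: 2.82
eef_pos: [435.8, 160.7, 79.9]
tcp_rot: [-1.567, -0.123, 0.119]
wrist_force: [0.5, 0.6, 0.3]
finger_gap: 60.6
```

Emit:
{"fn": "arm_command", "kwargs": {
  "motion": [
    [0,0,0,0,0,0],
    [0,0,0,0,0,0]
  ]
}}

```text
time_s: 2.98
eef_pos: [435.1, 160.6, 79.1]
tcp_rot: [-1.567, -0.122, 0.121]
wrist_force: [-0.3, -0.5, 0.0]
finger_gap: 47.7
```

```bash
python3 - <<'E'
from h import *
plan([435.6,159.4,78],axes(np.radians(98.8)))
cv2.imwrite("pics/w2.png",manip.capture("wrist")["image"])
cv2.imwrite("pics/s2.png",manip.capture("scene")["image"])
# arc plan: world arc from current
H=np.array([576.4,181.2,58.5]); v=np.array([.9882,.153,0])
p=manip.state()["eef_pos"]+[0,0,10]; d=(p-H); a=np.arctan2(d[2],-d@v); L=np.hypot(d[2],d@v); print("ang",a,"L",L)
for th in np.linspace(a,1.85,25): print(round(th,2), (L*(np.cos(a)-np.cos(th))).round(1),(-L*(np.sin(th)-np.sin(a))).round(1))
E
```

```text
t 2.98 pos [435.1 160.6  79.1] gap 47.7 F [-0.3 -0.5  0. ]
rot first: turn deg [0.   0.05 0.05]  then shift(after turn, target axes) [ 0.3  1.1 -1.3]  shift in present axes [ 0.3  1.1 -1.3]
ang 0.20860183331318422 L 146.17461025236867
0.21 0.0 -0.0
0.28 2.4 -9.7
0.35 5.5 -19.2
0.41 9.2 -28.5
0.48 13.5 -37.5
0.55 18.4 -46.2
0.62 23.9 -54.5
0.69 30.0 -62.5
0.76 36.6 -70.0
0.82 43.7 -77.0
0.89 51.3 -83.5
0.96 59.3 -89.5
1.03 67.7 -95.0
1.1 76.4 -99.8
1.17 85.4 -104.1
1.23 94.8 -107.7
1.3 104.3 -110.7
1.37 114.0 -113.0
1.44 123.9 -114.6
1.51 133.8 -115.6
1.58 143.8 -115.9
1.64 153.8 -115.5
1.71 163.8 -114.4
1.78 173.6 -112.7
1.85 183.3 -110.2
```

View pics/w2.png

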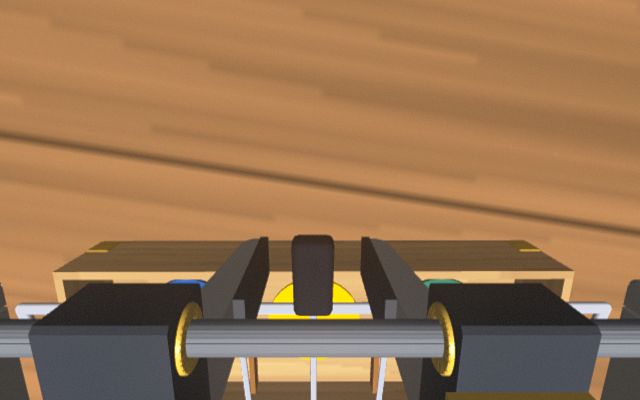

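The tab at px (313,275) is centred between the fingers, so I'll close on it.

Emit:
{"fn": "arm_command", "kwargs": {
  "motion": [
    [0,0,0,0,0,0],
    [0,0,0,0,0,0],
    [0,0,0,0,0,0],
    [0,0,0,0,0,0],
    [0,0,0,0,0,0]
  ]
}}

```text
time_s: 3.5
eef_pos: [434.9, 159.7, 78.6]
tcp_rot: [-1.569, -0.121, 0.122]
wrist_force: [-0.1, -5.6, -1.1]
finger_gap: 19.9
```

Emit:
{"fn": "arm_command", "kwargs": {
  "motion": [
    [1,-5,0,0,0,0],
    [1.5,-5,0,0,0,0],
    [1.5,-5,0,0,0,0],
    [1.5,-4.2,0,0,0,0]
  ]
}}

```text
time_s: 3.83
eef_pos: [440.0, 160.5, 97.3]
tcp_rot: [-1.569, -0.121, 0.122]
wrist_force: [2.7, -5.2, -5.6]
finger_gap: 19.7
```

Emit:
{"fn": "arm_command", "kwargs": {
  "motion": [
    [4,-9.2,0,0,0,0],
    [4,-9.1,0,0,0,0],
    [5.1,-8.6,0,0,0,0],
    [5.3,-8.4,0,0,0,0]
  ]
}}

```text
time_s: 4.17
eef_pos: [457.7, 163.3, 132.2]
tcp_rot: [-1.569, -0.119, 0.123]
wrist_force: [3.6, -3.8, -6.9]
finger_gap: 19.8
```

Emit:
{"fn": "arm_command", "kwargs": {
  "motion": [
    [6.2,-7.9,0,0,0,0],
    [6.5,-7.6,0,0,0,0],
    [7.2,-6.9,0,0,0,0],
    [7.5,-6.6,0,0,0,0]
  ]
}}

```text
time_s: 4.5
eef_pos: [484.0, 167.5, 160.9]
tcp_rot: [-1.569, -0.117, 0.125]
wrist_force: [-0.7, -5.9, -5.4]
finger_gap: 19.3
```

Emit:
{"fn": "arm_command", "kwargs": {
  "motion": [
    [8,-6,0,0,0,0],
    [8.4,-5.5,0,0,0,0],
    [8.7,-4.8,0,0,0,0],
    [9,-4.3,0,0,0,0]
  ]
}}

```text
time_s: 4.83
eef_pos: [517.7, 172.8, 181.7]
tcp_rot: [-1.569, -0.117, 0.126]
wrist_force: [-2.0, -5.6, -1.9]
finger_gap: 19.5
```

```bash
python3 - <<'E'
from h import *
plan([435.6,159.4,78],axes(np.radians(98.8)))
cv2.imwrite("pics/w3.png",manip.capture("wrist")["image"])
cv2.imwrite("pics/s3.png",manip.capture("scene")["image"])
E
```

```text
t 4.83 pos [517.7 172.8 181.7] gap 19.5 F [-2.  -5.6 -1.9]
rot first: turn deg [ 0.07  0.05 -0.33]  then shift(after turn, target axes) [-83.2 103.7  -0.7]  shift in present axes [-82.6 104.2  -0.5]
```

View pics/s3.png

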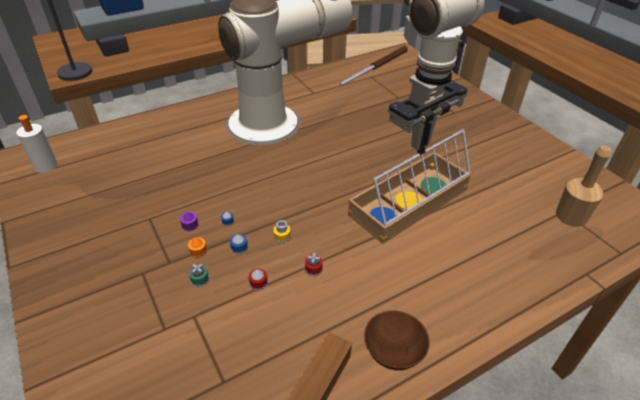

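The flap is rising, still held by the tab at (425,140). I'll continue along the arc.

Emit:
{"fn": "arm_command", "kwargs": {
  "motion": [
    [9.4,-3.6,0,0,0,0],
    [9.5,-3,0,0,0,0],
    [9.7,-2.3,0,0,0,0],
    [9.9,-1.6,0,0,0,0]
  ]
}}

```text
time_s: 5.27
eef_pos: [556.3, 178.9, 193.2]
tcp_rot: [-1.569, -0.119, 0.124]
wrist_force: [-3.2, -4.4, 2.0]
finger_gap: 19.6
```

Emit:
{"fn": "arm_command", "kwargs": {
  "motion": [
    [9.9,-1,0,0,0,0],
    [10,-0.3,0,0,0,0],
    [10,0.4,0,0,0,0],
    [10,1.1,0,0,0,0]
  ]
}}

```text
time_s: 5.6
eef_pos: [596.9, 185.3, 194.1]
tcp_rot: [-1.568, -0.121, 0.121]
wrist_force: [-1.6, -4.7, 5.3]
finger_gap: 19.7
```

Emit:
{"fn": "arm_command", "kwargs": {
  "motion": [
    [9.8,1.7,0,0,0,0],
    [9.7,2.5,0,0,0,0],
    [9.5,3.1,0,0,0,0],
    [0,0,0,0,0,0]
  ]
}}

```text
time_s: 5.93
eef_pos: [627.6, 190.1, 187.4]
tcp_rot: [-1.567, -0.125, 0.117]
wrist_force: [2.2, -2.9, 5.9]
finger_gap: 19.9
```

```bash
python3 - <<'E'
from h import *
plan([435.6,159.4,78],axes(np.radians(98.8)))
cv2.imwrite("pics/s4.png",manip.capture("scene")["image"][60:260,300:520].repeat(3,0).repeat(3,1))
E
```

```text
t 5.93 pos [627.6 190.1 187.4] gap 19.9 F [ 2.2 -2.9  5.9]
rot first: turn deg [0.02 0.02 0.27]  then shift(after turn, target axes) [-194.5  109.4   -1. ]  shift in present axes [-195.   108.5   -0.9]
```

View pics/s4.png

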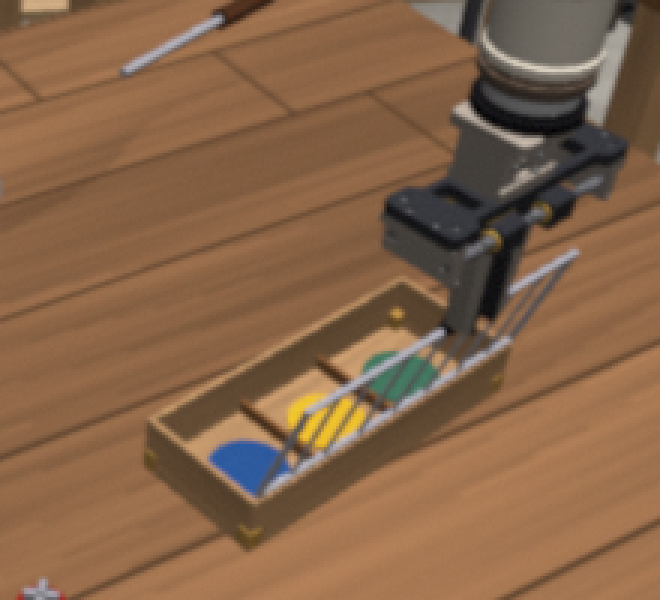

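The flap leans back at about 1.9 rad. I'll release it, rise, and head for the green tip.

Emit:
{"fn": "arm_command", "kwargs": {
  "motion": [
    [0,0,0,0,0,0],
    [0,0,0,0,0,0],
    [0,0,0,0,0,0],
    [0,-5,0,0,0,0],
    [0,-15,0,0,0,0]
  ],
  "claw": -0.4
}}

```text
time_s: 6.4
eef_pos: [623.3, 190.3, 203.0]
tcp_rot: [-1.567, -0.117, 0.126]
wrist_force: [-0.0, 0.3, 0.5]
finger_gap: 50.9
```

Emit:
{"fn": "arm_command", "kwargs": {
  "motion": [
    [0,-20,0,0,0,0],
    [0,-20,0,0,0,0],
    [-20,0,0,0,0,0],
    [-30,0,0,0,0,0],
    [-30,0,0,0,0,0]
  ]
}}

```text
time_s: 6.82
eef_pos: [545.5, 178.0, 246.1]
tcp_rot: [-1.567, -0.122, 0.121]
wrist_force: [-0.5, 0.0, 0.4]
finger_gap: 64.0
```

```bash
python3 - <<'E'
from h import *
for n,p in dict(g=(494.6,-386.6),y=(469,-171.3),b=(449,-273.5)).items(): print(n);plan([*p,160],axes(np.radians(98.8)))
c=manip.capture("scene");cv2.imwrite("pics/s5.png",c["image"][60:260,300:520].repeat(3,0).repeat(3,1))
print(blobs(c["image"],"yellow",smin=120))
t=manip.capture("top");cv2.imwrite("pics/t5.png",t["image"])
E
```

```text
g
t 6.82 pos [545.5 178.  246.1] gap 64.0 F [-0.5  0.   0.4]
rot first: turn deg [-0.03  0.05  0.05]  then shift(after turn, target axes) [-136.7   86.1 -550.1]  shift in present axes [-137.2   85.7 -550.1]
y
t 6.82 pos [545.5 178.  246.1] gap 64.0 F [-0.5  0.   0.4]
rot first: turn deg [-0.03  0.05  0.05]  then shift(after turn, target axes) [-129.    86.1 -333.5]  shift in present axes [-129.4   85.8 -333.4]
b
t 6.82 pos [545.5 178.  246.1] gap 64.0 F [-0.5  0.   0.4]
rot first: turn deg [-0.03  0.05  0.05]  then shift(after turn, target axes) [-164.4   86.1 -431.4]  shift in present axes [-164.9   85.7 -431.3]
[]
```

View pics/s5.png

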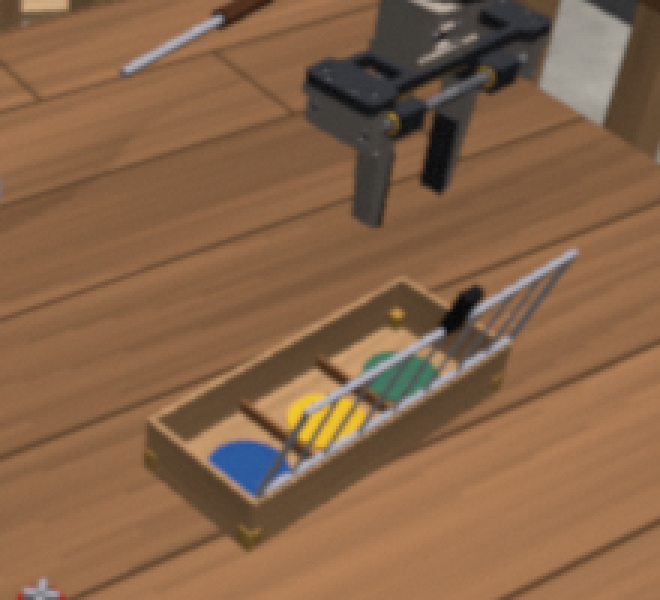

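Emit:
{"fn": "arm_command", "kwargs": {
  "motion": [
    [-13,0,-33,0,0,0],
    [-13,0,-33,0,0,0],
    [-13,5,-33,0,0,0],
    [-13,10,-33,0,0,0],
    [-13,10,-33,0,0,0]
  ]
}}

```text
time_s: 7.33
eef_pos: [507.9, 3.4, 221.4]
tcp_rot: [-1.568, -0.124, 0.12]
wrist_force: [0.7, -0.1, -0.1]
finger_gap: 64.7
```

Emit:
{"fn": "arm_command", "kwargs": {
  "motion": [
    [-13,10,-34,0,0,0],
    [-13,10,-34,0,0,0],
    [-13,10,-34,0,0,0],
    [-13,10,-34,0,0,0],
    [-12,10,-32,0,0,0]
  ]
}}

```text
time_s: 7.75
eef_pos: [470.1, -173.1, 170.9]
tcp_rot: [-1.568, -0.122, 0.12]
wrist_force: [0.2, -0.3, 0.0]
finger_gap: 64.4
```

Emit:
{"fn": "arm_command", "kwargs": {
  "motion": [
    [0,0,0,0,0,0]
  ]
}}

```text
time_s: 7.83
eef_pos: [468.5, -175.7, 169.3]
tcp_rot: [-1.568, -0.115, 0.119]
wrist_force: [0.5, -1.0, -0.2]
finger_gap: 64.1
```

```bash
python3 - <<'E'
from h import *
c=manip.capture("wrist")
for b in blobs(c["image"],"yellow",smin=120,amin=60): print(b, onz(c,b[0],b[1],18))
t=manip.capture("top");print([ (b,onz(t,b[0],b[1],8)) for b in blobs(t["image"],"yellow",smin=120)])
cv2.imwrite("pics/w6.png",c["image"])
plan([469,-171.3,10],axes(np.radians(98.8)))
E
```

```text
(321.8277180406212, 193.6878136200717, np.int32(656), (np.int32(301), np.int32(173), np.int32(43), np.int32(42))) [ 467.34669754 -168.23287077   18.        ]
(623.9769878069723, 283.3216555040357, np.int32(853), (np.int32(608), np.int32(257), np.int32(32), np.int32(55))) [512.50586084 142.83135731  18.        ]
(494.11145194274025, 353.99182004089977, np.int32(108), (np.int32(491), np.int32(337), np.int32(8), np.int32(37))) [610.50209681  37.37237646  18.        ]
(135.00980392156862, 361.25, np.int32(72), (np.int32(132), np.int32(353), np.int32(7), np.int32(19))) [ 675.62535031 -335.19389459   18.        ]
[((243.13857251328776, 194.6419893697798, np.int32(464), (np.int32(231), np.int32(183), np.int32(25), np.int32(24))), array([517.55142227, 171.5465146 ,   8.        ]))]
t 7.93 pos [ 470.  -171.8  170.7] gap 64.4 F [-0.1 -0.3  0.1]
rot first: turn deg [-0.04 -0.11  0.01]  then shift(after turn, target axes) [ -1.  160.7   0.7]  shift in present axes [ -1.  160.7   0.6]
```

View pics/w6.png

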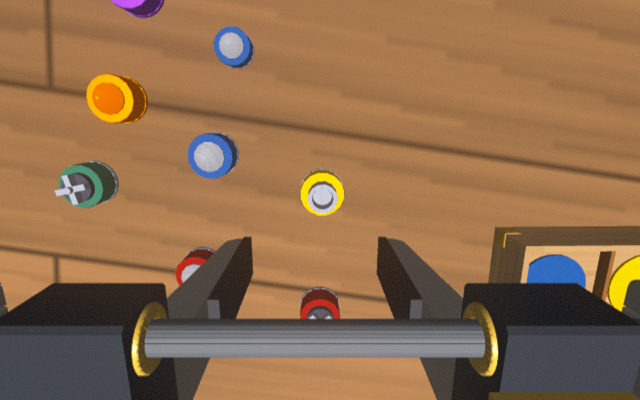

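Emit:
{"fn": "arm_command", "kwargs": {
  "motion": [
    [-0.5,35,1,0,0,0],
    [0,35,0.5,0,0,0],
    [0,35,0,0,0,0],
    [0,25,0,0,0,0],
    [0,15,0,0,0,0]
  ]
}}

```text
time_s: 8.35
eef_pos: [468.5, -167.1, 23.2]
tcp_rot: [-1.565, -0.121, 0.125]
wrist_force: [0.4, 0.5, 1.3]
finger_gap: 64.3
```

Emit:
{"fn": "arm_command", "kwargs": {
  "motion": [
    [0,8,0,0,0,0],
    [0,6,0,0,0,0],
    [0,0,0,0,0,0]
  ]
}}

```text
time_s: 8.6
eef_pos: [469.7, -168.9, 11.6]
tcp_rot: [-1.567, -0.122, 0.122]
wrist_force: [-0.7, 0.4, -0.6]
finger_gap: 64.2
```

Emit:
{"fn": "arm_command", "kwargs": {
  "motion": [
    [0,0,0,0,0,0],
    [0,0,0,0,0,0],
    [0,0,0,0,0,0],
    [0,0,0,0,0,0],
    [0,0,0,0,0,0]
  ],
  "claw": 1
}}

```text
time_s: 9.02
eef_pos: [469.9, -169.8, 12.6]
tcp_rot: [-1.568, -0.122, 0.12]
wrist_force: [-1.0, 1.5, 5.6]
finger_gap: 39.0
```

Emit:
{"fn": "arm_command", "kwargs": {
  "motion": [
    [0,0,0,0,0,0],
    [0,0,0,0,0,0]
  ]
}}

```text
time_s: 9.18
eef_pos: [469.9, -169.8, 12.7]
tcp_rot: [-1.568, -0.122, 0.12]
wrist_force: [0.7, 2.1, 6.9]
finger_gap: 38.7
```

Emit:
{"fn": "arm_command", "kwargs": {
  "motion": [
    [0,-10,0,0,0,0],
    [0,-25,0,0,0,0],
    [0,-35,0,0,0,0],
    [0,-35,0,0,0,0],
    [0,-30,0,0,0,0]
  ]
}}

```text
time_s: 9.6
eef_pos: [469.1, -169.7, 149.1]
tcp_rot: [-1.568, -0.122, 0.121]
wrist_force: [0.3, -1.6, -2.0]
finger_gap: 39.2
```

```bash
python3 - <<'E'
from h import *
plan([517.3,171.8,140],axes(np.radians(98.8)))
E
```

```text
t 9.6 pos [ 469.1 -169.7  149.1] gap 39.2 F [ 0.3 -1.6 -2. ]
rot first: turn deg [0.05 0.04 0.03]  then shift(after turn, target axes) [ 99.9   9.1 330.1]  shift in present axes [100.1   8.9 330. ]
```

Emit:
{"fn": "arm_command", "kwargs": {
  "motion": [
    [9,0,25,0,0,0],
    [10,0,32,0,0,0],
    [10,0,32,0,0,0],
    [10,0,32,0,0,0],
    [10,0,32,0,0,0]
  ]
}}

```text
time_s: 10.02
eef_pos: [493.8, -9.5, 147.0]
tcp_rot: [-1.568, -0.121, 0.121]
wrist_force: [0.7, -1.3, -1.7]
finger_gap: 38.9
```

Emit:
{"fn": "arm_command", "kwargs": {
  "motion": [
    [10,0,32,0,0,0],
    [10,0,32,0,0,0],
    [10,0,32,0,0,0],
    [10,0,32,0,0,0],
    [8,0,32,0,0,0]
  ]
}}

```text
time_s: 10.43
eef_pos: [516.8, 156.1, 146.9]
tcp_rot: [-1.568, -0.121, 0.121]
wrist_force: [-0.0, -0.2, -1.7]
finger_gap: 39.5
```

Emit:
{"fn": "arm_command", "kwargs": {
  "motion": [
    [3,0,17,0,0,0],
    [0,0,0,0,0,0],
    [0,0,0,0,0,0]
  ]
}}

```text
time_s: 10.68
eef_pos: [516.9, 172.2, 146.6]
tcp_rot: [-1.568, -0.122, 0.123]
wrist_force: [-0.5, 0.1, -0.8]
finger_gap: 39.0
```

```bash
python3 - <<'E'
from h import *
plan([517.3,171.8,21.5],axes(np.radians(98.8)))
cv2.imwrite("pics/w7.png",manip.capture("wrist")["image"])
E
```

```text
t 10.68 pos [516.9 172.2 146.6] gap 39.0 F [-0.5  0.1 -0.8]
rot first: turn deg [ 0.04  0.16 -0.04]  then shift(after turn, target axes) [  0.4 125.1  -0.5]  shift in present axes [  0.5 125.1  -0.4]
```

View pics/w7.png

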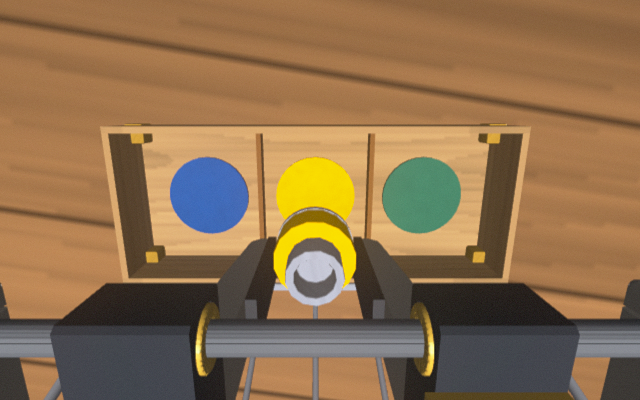

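```bash
python3 - <<'E'
from h import *
c=manip.capture("wrist")
for n,u in (("b",(209,195)),("y",(315,196.5)),("g",(421.5,195))): print(n,onz(c,*u,8).round(1))
plan([517.3,171.8,21.5],axes(np.radians(98.8)))
E
```

```text
b [530.2  78.7   8. ]
y [516.8 172.5   8. ]
g [500.6 266.3   8. ]
t 10.78 pos [517.2 170.9 146.7] gap 39.0 F [ 0.5  0.7 -0.9]
rot first: turn deg [ 0.04  0.01 -0.03]  then shift(after turn, target axes) [  0.3 125.2   0.9]  shift in present axes [  0.3 125.2   0.9]
```

Emit:
{"fn": "arm_command", "kwargs": {
  "motion": [
    [0,25,1,0,0,0],
    [0,35,0,0,0,0],
    [0,30,0,0,0,0],
    [0,15,0,0,0,0],
    [0,10,0,0,0,0]
  ]
}}

```text
time_s: 11.2
eef_pos: [515.3, 171.2, 29.1]
tcp_rot: [-1.568, -0.116, 0.123]
wrist_force: [-0.5, 0.3, -1.6]
finger_gap: 39.1
```

Emit:
{"fn": "arm_command", "kwargs": {
  "motion": [
    [0,4,0,0,0,0],
    [0,4,0,0,0,0],
    [0,1.5,0,0,0,0],
    [0,0,0,0,0,0]
  ]
}}

```text
time_s: 11.53
eef_pos: [518.1, 172.7, 23.1]
tcp_rot: [-1.567, -0.122, 0.12]
wrist_force: [-0.7, -0.7, -1.8]
finger_gap: 39.4
```

Emit:
{"fn": "arm_command", "kwargs": {
  "motion": [
    [0,1,0,0,0,0],
    [0,1,0,0,0,0],
    [0,0,0,0,0,0]
  ]
}}

```text
time_s: 11.78
eef_pos: [517.6, 172.9, 20.7]
tcp_rot: [-1.567, -0.122, 0.121]
wrist_force: [0.3, 0.2, 0.0]
finger_gap: 38.8
```

Contact made: the payload force is gone. I'll release with a small opening, then rise.

Emit:
{"fn": "arm_command", "kwargs": {
  "motion": [
    [0,0,0,0,0,0],
    [0,0,0,0,0,0],
    [0,0,0,0,0,0],
    [0,-2,0,0,0,0],
    [0,-8,0,0,0,0]
  ],
  "claw": -0.15
}}

```text
time_s: 12.2
eef_pos: [516.1, 172.7, 29.5]
tcp_rot: [-1.567, -0.119, 0.123]
wrist_force: [0.0, 0.4, -1.3]
finger_gap: 52.9
```

Emit:
{"fn": "arm_command", "kwargs": {
  "motion": [
    [0,-20,0,0,0,0],
    [0,-30,0,0,0,0],
    [0,-35,0,0,0,0],
    [0,-35,0,0,0,0],
    [0,-5,0,0,0,0]
  ]
}}

```text
time_s: 12.62
eef_pos: [521.4, 173.4, 163.2]
tcp_rot: [-1.567, -0.131, 0.112]
wrist_force: [1.0, -0.5, 0.6]
finger_gap: 53.0
```

```bash
python3 - <<'E'
from h import *
plan([449.5,-273.5,150],axes(np.radians(98.8)))
cv2.imwrite("pics/w8.png",manip.capture("wrist")["image"])
E
```

```text
t 12.62 pos [521.4 173.4 163.2] gap 53.0 F [ 1.  -0.5  0.6]
rot first: turn deg [0.04 0.06 0.71]  then shift(after turn, target axes) [-139.4   13.2 -430.6]  shift in present axes [-140.    11.7 -430.5]
```

View pics/w8.png

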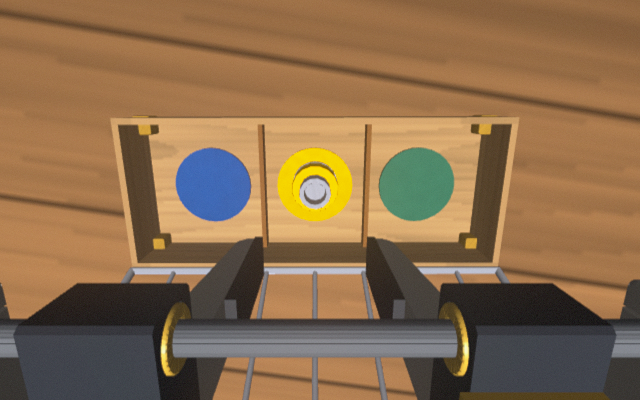

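The yellow cup stands centred on its pad at (315,187). Next is the blue cone.

Emit:
{"fn": "arm_command", "kwargs": {
  "motion": [
    [-10,0,-25,0,0,0],
    [-10,0,-32,0,0,0],
    [-10,0,-32,0,0,0],
    [-10,0,-32,0,0,0],
    [-10,0,-32,0,0,0]
  ],
  "claw": -0.4
}}

```text
time_s: 13.08
eef_pos: [490.0, 12.9, 154.2]
tcp_rot: [-1.567, -0.12, 0.123]
wrist_force: [1.0, -0.3, -0.4]
finger_gap: 64.5
```

Emit:
{"fn": "arm_command", "kwargs": {
  "motion": [
    [-10,0,-32,0,0,0],
    [-10,0,-32,0,0,0],
    [-10,0,-32,0,0,0],
    [-10,0,-32,0,0,0],
    [-10,0,-32,0,0,0]
  ]
}}

```text
time_s: 13.5
eef_pos: [465.3, -153.0, 154.3]
tcp_rot: [-1.567, -0.12, 0.122]
wrist_force: [0.6, -0.3, -0.2]
finger_gap: 64.4
```

Emit:
{"fn": "arm_command", "kwargs": {
  "motion": [
    [-10,3,-32,0,0,0],
    [-10,4,-32,0,0,0],
    [-10,4,-32,0,0,0],
    [-8,0,-20,0,0,0],
    [0,0,0,0,0,0]
  ]
}}

```text
time_s: 13.92
eef_pos: [445.2, -275.5, 143.1]
tcp_rot: [-1.568, -0.117, 0.119]
wrist_force: [0.3, 0.2, -0.7]
finger_gap: 64.5
```

Emit:
{"fn": "arm_command", "kwargs": {
  "motion": [
    [0,0,0,0,0,0]
  ]
}}

```text
time_s: 14.0
eef_pos: [446.0, -272.3, 143.3]
tcp_rot: [-1.566, -0.119, 0.12]
wrist_force: [-0.5, 0.7, 0.5]
finger_gap: 64.4
```

```bash
python3 - <<'E'
from h import *
c=manip.capture("wrist")
for b in blobs(c["image"],"blue",smin=120,amin=60): print(b[:3], onz(c,b[0],b[1],18))
cv2.imwrite("pics/w9.png",c["image"])
plan([449.5,-273,11],axes(np.radians(98.8)))
E
```

```text
(343.67248146532927, 89.5460095944178, np.int32(621)) [ 353.05155875 -262.2588116    18.        ]
(314.3550679851669, 202.87731767614338, np.int32(867)) [ 448.34395016 -271.1009183    18.        ]
t 14.05 pos [ 446.4 -271.4  143.4] gap 64.7 F [ 1.  -0.  -1.1]
rot first: turn deg [-0.1   0.01 -0.04]  then shift(after turn, target axes) [  2.9 132.4  -2. ]  shift in present axes [  3.  132.4  -2.3]
```

View pics/w9.png

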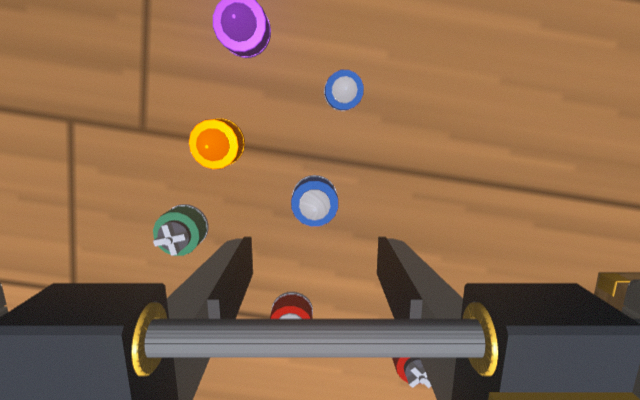

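The larger blue cone at (314,203) is centred under the jaws, and the small look-alike is at (344,90). Descending.

Emit:
{"fn": "arm_command", "kwargs": {
  "motion": [
    [2,30,-1,0,0,0],
    [0.5,35,0,0,0,0],
    [0,30,0,0,0,0],
    [0,20,0,0,0,0],
    [0,10,0,0,0,0]
  ]
}}

```text
time_s: 14.47
eef_pos: [447.8, -269.3, 15.9]
tcp_rot: [-1.563, -0.12, 0.126]
wrist_force: [-0.3, 0.3, 0.7]
finger_gap: 64.6
```

Emit:
{"fn": "arm_command", "kwargs": {
  "motion": [
    [0,5,0,0,0,0],
    [0,2,0,0,0,0],
    [0,0,0,0,0,0]
  ]
}}

```text
time_s: 14.72
eef_pos: [450.2, -273.0, 13.1]
tcp_rot: [-1.568, -0.123, 0.121]
wrist_force: [0.4, -0.1, -0.2]
finger_gap: 64.4
```

Emit:
{"fn": "arm_command", "kwargs": {
  "motion": [
    [0,0,0,0,0,0],
    [0,0,0,0,0,0],
    [0,0,0,0,0,0],
    [0,0,0,0,0,0],
    [0,0,0,0,0,0]
  ],
  "claw": 1
}}

```text
time_s: 15.13
eef_pos: [449.7, -273.0, 12.9]
tcp_rot: [-1.568, -0.122, 0.121]
wrist_force: [-0.8, 1.9, 5.3]
finger_gap: 39.0
```

Emit:
{"fn": "arm_command", "kwargs": {
  "motion": [
    [0,0,0,0,0,0],
    [0,0,0,0,0,0]
  ]
}}

```text
time_s: 15.3
eef_pos: [449.7, -273.0, 12.9]
tcp_rot: [-1.568, -0.122, 0.121]
wrist_force: [-1.3, 2.1, 5.3]
finger_gap: 39.1
```

Emit:
{"fn": "arm_command", "kwargs": {
  "motion": [
    [0,-10,0,0,0,0],
    [0,-25,0,0,0,0],
    [0,-35,0,0,0,0],
    [0,-35,0,0,0,0],
    [0,-30,0,0,0,0]
  ]
}}

```text
time_s: 15.72
eef_pos: [449.3, -273.0, 149.6]
tcp_rot: [-1.568, -0.122, 0.121]
wrist_force: [-0.0, -0.6, -1.6]
finger_gap: 39.1
```

```bash
python3 - <<'E'
from h import *
plan([531.3,78.4,146],axes(np.radians(98.8)))
E
```

```text
t 15.72 pos [ 449.3 -273.   149.6] gap 39.1 F [-0.  -0.6 -1.6]
rot first: turn deg [0.06 0.04 0.03]  then shift(after turn, target axes) [134.8   3.6 334.7]  shift in present axes [135.    3.3 334.6]
```

Emit:
{"fn": "arm_command", "kwargs": {
  "motion": [
    [10,0,25,0,0,0],
    [13,0,32,0,0,0],
    [13,0,32,0,0,0],
    [13,0,32,0,0,0],
    [13,0,32,0,0,0]
  ]
}}

```text
time_s: 16.13
eef_pos: [487.0, -110.7, 147.5]
tcp_rot: [-1.568, -0.121, 0.121]
wrist_force: [0.9, 0.5, -2.8]
finger_gap: 39.0
```

Emit:
{"fn": "arm_command", "kwargs": {
  "motion": [
    [13,0,32,0,0,0],
    [13,0,32,0,0,0],
    [13,0,32,0,0,0],
    [13,0,32,0,0,0],
    [13,0,32,0,0,0]
  ]
}}

```text
time_s: 16.55
eef_pos: [526.6, 57.6, 147.4]
tcp_rot: [-1.568, -0.121, 0.121]
wrist_force: [0.8, -0.2, -1.6]
finger_gap: 39.2
```

Emit:
{"fn": "arm_command", "kwargs": {
  "motion": [
    [8,0,22,0,0,0],
    [0,0,0,0,0,0],
    [0,0,0,0,0,0],
    [0,0,0,0,0,0]
  ]
}}

```text
time_s: 16.88
eef_pos: [531.0, 78.3, 147.2]
tcp_rot: [-1.568, -0.121, 0.122]
wrist_force: [0.7, 0.4, -1.6]
finger_gap: 39.3
```

```bash
python3 - <<'E'
from h import *
plan([531.3,78.4,21],axes(np.radians(98.8)))
cv2.imwrite("pics/w10.png",manip.capture("wrist")["image"])
E
```

```text
t 16.88 pos [531.   78.3 147.2] gap 39.3 F [ 0.7  0.4 -1.6]
rot first: turn deg [ 0.03  0.05 -0.03]  then shift(after turn, target axes) [  0.3 126.2   0. ]  shift in present axes [4.000e-01 1.262e+02 1.000e-01]
```

View pics/w10.png

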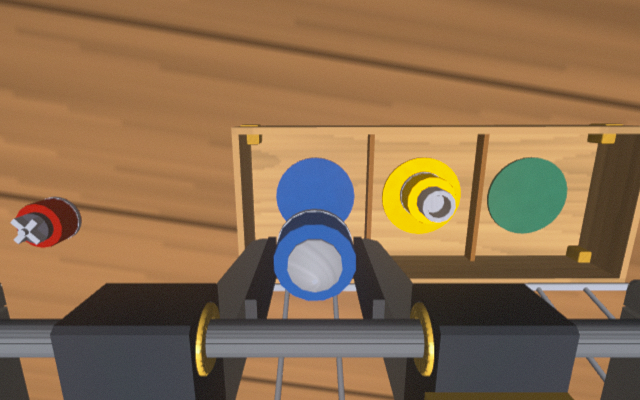

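Aligned over the blue pad at (315,193). Descending.

Emit:
{"fn": "arm_command", "kwargs": {
  "motion": [
    [0,25,0,0,0,0],
    [0,35,0,0,0,0],
    [0,30,0,0,0,0],
    [0,15,0,0,0,0],
    [0,10,0,0,0,0]
  ]
}}

```text
time_s: 17.35
eef_pos: [529.2, 77.7, 29.7]
tcp_rot: [-1.567, -0.116, 0.123]
wrist_force: [-0.7, 0.8, -1.4]
finger_gap: 39.0
```

Emit:
{"fn": "arm_command", "kwargs": {
  "motion": [
    [0,5,0,0,0,0],
    [0,4,0,0,0,0],
    [0,1,0,0,0,0],
    [0,0,0,0,0,0],
    [0,0,0,0,0,0]
  ]
}}

```text
time_s: 17.77
eef_pos: [532.3, 78.8, 23.4]
tcp_rot: [-1.568, -0.123, 0.12]
wrist_force: [0.4, -1.3, -0.7]
finger_gap: 39.0
```

Emit:
{"fn": "arm_command", "kwargs": {
  "motion": [
    [0,1,0,0,0,0],
    [0,1,0,0,0,0],
    [0,0.5,0,0,0,0],
    [0,0,0,0,0,0]
  ]
}}

```text
time_s: 18.1
eef_pos: [532.0, 78.9, 20.9]
tcp_rot: [-1.568, -0.122, 0.121]
wrist_force: [-2.4, -0.7, 5.5]
finger_gap: 38.9
```

Emit:
{"fn": "arm_command", "kwargs": {
  "motion": [
    [0,0,0,0,0,0],
    [0,0,0,0,0,0],
    [0,0,0,0,0,0],
    [0,-2,0,0,0,0],
    [0,-8,0,0,0,0]
  ],
  "claw": -0.15
}}

```text
time_s: 18.52
eef_pos: [530.1, 79.0, 28.8]
tcp_rot: [-1.567, -0.119, 0.123]
wrist_force: [0.4, 0.1, 0.2]
finger_gap: 53.0
```

Emit:
{"fn": "arm_command", "kwargs": {
  "motion": [
    [0,-20,0,0,0,0],
    [0,-30,0,0,0,0],
    [0,-35,0,0,0,0],
    [0,-35,0,0,0,0],
    [0,-5,0,0,0,0]
  ]
}}

```text
time_s: 18.93
eef_pos: [535.5, 78.7, 162.5]
tcp_rot: [-1.569, -0.131, 0.112]
wrist_force: [0.8, -0.3, 0.9]
finger_gap: 53.0
```

```bash
python3 - <<'E'
from h import *
plan([494.8,-386.4,150],axes(np.radians(98.8)))
cv2.imwrite("pics/w11.png",manip.capture("wrist")["image"])
E
```

```text
t 18.93 pos [535.5  78.7 162.5] gap 53.0 F [ 0.8 -0.3  0.9]
rot first: turn deg [0.16 0.06 0.68]  then shift(after turn, target axes) [-111.3   12.5 -453.4]  shift in present axes [-111.9   12.4 -453.2]
```

View pics/w11.png

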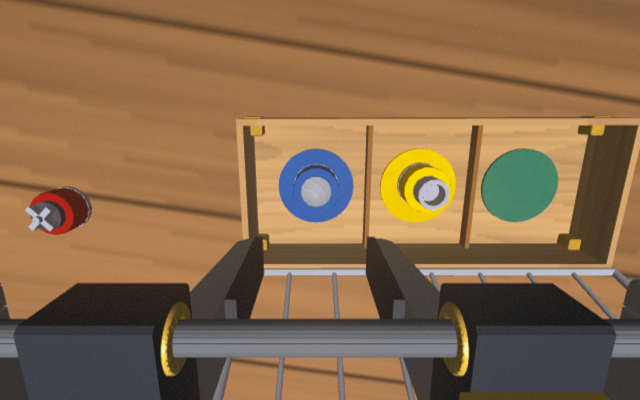

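Blue is centred on its pad at (316,186). Now the green spur.

Emit:
{"fn": "arm_command", "kwargs": {
  "motion": [
    [-7,0,-25,0,0,0],
    [-7,0,-32,0,0,0],
    [-7,0,-32,0,0,0],
    [-7,0,-32,0,0,0],
    [-7,0,-32,0,0,0]
  ],
  "claw": -0.4
}}

```text
time_s: 19.4
eef_pos: [519.0, -78.7, 153.4]
tcp_rot: [-1.566, -0.12, 0.123]
wrist_force: [0.7, 0.1, 0.1]
finger_gap: 64.1
```

Emit:
{"fn": "arm_command", "kwargs": {
  "motion": [
    [-7,0,-32,0,0,0],
    [-7,0,-32,0,0,0],
    [-7,0,-32,0,0,0],
    [-7,0,-32,0,0,0],
    [-7,0,-32,0,0,0]
  ]
}}

```text
time_s: 19.82
eef_pos: [509.1, -242.2, 153.3]
tcp_rot: [-1.566, -0.12, 0.122]
wrist_force: [0.7, 0.3, -0.2]
finger_gap: 64.5
```

Emit:
{"fn": "arm_command", "kwargs": {
  "motion": [
    [-8,0,-32,0,0,0],
    [-8,0,-32,0,0,0],
    [-8,0,-32,0,0,0],
    [-8,0,-32,0,0,0],
    [-6,0,-12,0,0,0]
  ]
}}

```text
time_s: 20.23
eef_pos: [492.8, -388.7, 153.2]
tcp_rot: [-1.567, -0.118, 0.12]
wrist_force: [-0.1, -0.5, -1.1]
finger_gap: 64.5
```

Emit:
{"fn": "arm_command", "kwargs": {
  "motion": [
    [0,0,0,0,0,0],
    [0,0,0,0,0,0],
    [0,0,0,0,0,0]
  ]
}}

```text
time_s: 20.48
eef_pos: [494.3, -383.4, 154.0]
tcp_rot: [-1.565, -0.121, 0.122]
wrist_force: [-0.3, 0.8, -0.6]
finger_gap: 64.4
```

```bash
python3 - <<'E'
from h import *
c=manip.capture("wrist"); HUE["green"]=[(60,100)]
for b in blobs(c["image"],"green",smin=90,vmin=30,amin=60): print(b[:3], onz(c,b[0],b[1],18))
cv2.imwrite("pics/w12.png",c["image"])
plan([494.8,-386.4,13],axes(np.radians(98.8)))
E
```

```text
(313.14604236343365, 194.9334448160535, np.int32(690)) [ 492.26547201 -383.87861401   18.        ]
t 20.53 pos [ 494.5 -383.3  154.3] gap 64.4 F [0.8 0.1 0.3]
rot first: turn deg [-0.08  0.13 -0.02]  then shift(after turn, target axes) [ -0.2 141.3  -3.1]  shift in present axes [-1.000e-01  1.413e+02 -3.300e+00]
```

View pics/w12.png

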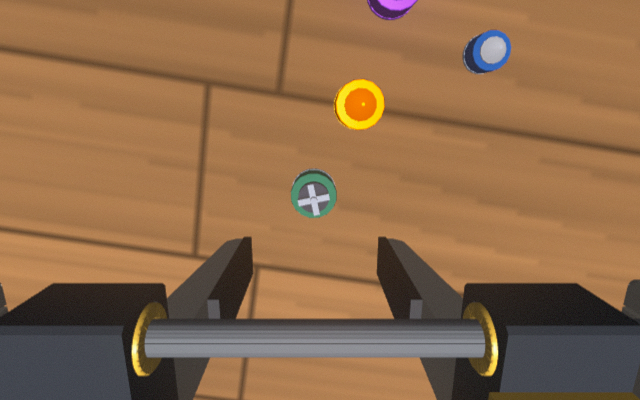

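The green spur is at (313,195), with no other green look-alike around. Descending.

Emit:
{"fn": "arm_command", "kwargs": {
  "motion": [
    [0,35,-2,0,0,0],
    [0,35,0,0,0,0],
    [0,30,0,0,0,0],
    [0,20,0,0,0,0],
    [0,12,0,0,0,0]
  ]
}}

```text
time_s: 20.95
eef_pos: [493.6, -383.9, 19.5]
tcp_rot: [-1.563, -0.12, 0.125]
wrist_force: [-0.4, -0.3, -1.3]
finger_gap: 64.2
```

Emit:
{"fn": "arm_command", "kwargs": {
  "motion": [
    [0,6,0,0,0,0],
    [0,2.5,0,0,0,0],
    [0,0,0,0,0,0]
  ]
}}

```text
time_s: 21.2
eef_pos: [495.2, -387.3, 15.1]
tcp_rot: [-1.568, -0.122, 0.121]
wrist_force: [0.5, 1.3, 0.4]
finger_gap: 64.6
```

Emit:
{"fn": "arm_command", "kwargs": {
  "motion": [
    [0,0,0,0,0,0],
    [0,0,0,0,0,0],
    [0,0,0,0,0,0],
    [0,0,0,0,0,0],
    [0,0,0,0,0,0]
  ],
  "claw": 1
}}

```text
time_s: 21.62
eef_pos: [494.8, -387.0, 15.1]
tcp_rot: [-1.567, -0.121, 0.121]
wrist_force: [-0.6, 3.3, 6.1]
finger_gap: 38.8
```

Emit:
{"fn": "arm_command", "kwargs": {
  "motion": [
    [0,0,0,0,0,0],
    [0,0,0,0,0,0]
  ]
}}

```text
time_s: 21.78
eef_pos: [494.8, -387.0, 15.1]
tcp_rot: [-1.567, -0.121, 0.121]
wrist_force: [-1.4, 4.5, 6.2]
finger_gap: 38.9
```

Emit:
{"fn": "arm_command", "kwargs": {
  "motion": [
    [0,-10,0,0,0,0],
    [0,-25,0,0,0,0],
    [0,-35,0,0,0,0],
    [0,-35,0,0,0,0],
    [0,-30,0,0,0,0]
  ]
}}

```text
time_s: 22.2
eef_pos: [494.5, -387.8, 151.7]
tcp_rot: [-1.569, -0.122, 0.121]
wrist_force: [0.8, -0.7, -2.9]
finger_gap: 38.7
```

```bash
python3 - <<'E'
from h import *
plan([502.3,265.6,146],axes(np.radians(98.8)))
E
```

```text
t 22.2 pos [ 494.5 -387.8  151.7] gap 38.7 F [ 0.8 -0.7 -2.9]
rot first: turn deg [0.1  0.04 0.03]  then shift(after turn, target axes) [107.6   5.7 644.5]  shift in present axes [108.    4.7 644.4]
```

Emit:
{"fn": "arm_command", "kwargs": {
  "motion": [
    [4,0,25,0,0,0],
    [5,0,33,0,0,0],
    [5,0,33,0,0,0],
    [5,0,33,0,0,0],
    [5,0,33,0,0,0]
  ]
}}

```text
time_s: 22.62
eef_pos: [493.7, -227.3, 149.4]
tcp_rot: [-1.568, -0.121, 0.121]
wrist_force: [1.1, 0.3, -2.3]
finger_gap: 38.7
```

Emit:
{"fn": "arm_command", "kwargs": {
  "motion": [
    [5,0,33,0,0,0],
    [5,0,33,0,0,0],
    [5,0,33,0,0,0],
    [5,0,33,0,0,0],
    [5,0,33,0,0,0]
  ]
}}

```text
time_s: 23.03
eef_pos: [493.1, -60.3, 149.5]
tcp_rot: [-1.568, -0.121, 0.12]
wrist_force: [0.8, -0.3, -2.5]
finger_gap: 39.0
```

Emit:
{"fn": "arm_command", "kwargs": {
  "motion": [
    [5,0,33,0,0,0],
    [5,0,33,0,0,0],
    [5,0,33,0,0,0],
    [5,0,33,0,0,0],
    [5,0,33,0,0,0]
  ]
}}

```text
time_s: 23.45
eef_pos: [492.6, 106.6, 149.6]
tcp_rot: [-1.568, -0.122, 0.12]
wrist_force: [0.7, -0.6, -2.8]
finger_gap: 39.1
```

Emit:
{"fn": "arm_command", "kwargs": {
  "motion": [
    [6,0,33,0,0,0],
    [6,0,33,0,0,0],
    [6,0,33,0,0,0],
    [6,0,33,0,0,0],
    [6,0,20,0,0,0]
  ]
}}

```text
time_s: 23.87
eef_pos: [498.5, 262.9, 149.5]
tcp_rot: [-1.567, -0.123, 0.122]
wrist_force: [0.1, -0.8, -0.8]
finger_gap: 38.9
```

Emit:
{"fn": "arm_command", "kwargs": {
  "motion": [
    [4,0,6,0,0,0],
    [0,0,0,0,0,0],
    [0,0,0,0,0,0]
  ]
}}

```text
time_s: 24.12
eef_pos: [502.2, 265.9, 149.2]
tcp_rot: [-1.568, -0.121, 0.121]
wrist_force: [0.5, -0.2, -2.8]
finger_gap: 39.2
```

```bash
python3 - <<'E'
from h import *
plan([502.3,265.6,23.2],axes(np.radians(98.8)))
cv2.imwrite("pics/w13.png",manip.capture("wrist")["image"])
E
```

```text
t 24.12 pos [502.2 265.9 149.2] gap 39.2 F [ 0.5 -0.2 -2.8]
rot first: turn deg [ 0.05  0.06 -0.01]  then shift(after turn, target axes) [ 1.00e-01  1.26e+02 -3.00e-01]  shift in present axes [ 1.00e-01  1.26e+02 -2.00e-01]
```

View pics/w13.png

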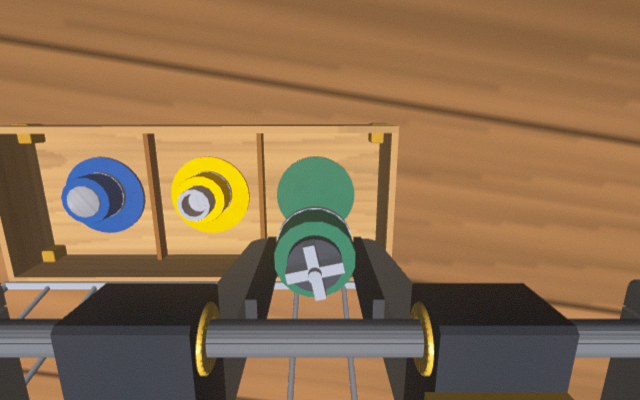

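Aligned over the green pad at (315,192). Lowering.

Emit:
{"fn": "arm_command", "kwargs": {
  "motion": [
    [0,25,0,0,0,0],
    [0,35,0,0,0,0],
    [0,30,0,0,0,0],
    [0,15,0,0,0,0],
    [0,10,0,0,0,0]
  ]
}}

```text
time_s: 24.58
eef_pos: [500.3, 264.5, 31.5]
tcp_rot: [-1.569, -0.116, 0.123]
wrist_force: [-0.1, -0.5, -2.0]
finger_gap: 39.0
```

Emit:
{"fn": "arm_command", "kwargs": {
  "motion": [
    [0,5,0,0,0,0],
    [0,4,0,0,0,0],
    [0,1,0,0,0,0],
    [0,1,0,0,0,0],
    [0,0,0,0,0,0]
  ]
}}

```text
time_s: 25.0
eef_pos: [502.9, 266.8, 24.2]
tcp_rot: [-1.567, -0.123, 0.12]
wrist_force: [0.1, 0.3, -1.7]
finger_gap: 38.7
```

Emit:
{"fn": "arm_command", "kwargs": {
  "motion": [
    [0,1,0,0,0,0],
    [0,0,0,0,0,0],
    [0,0,0,0,0,0]
  ]
}}

```text
time_s: 25.25
eef_pos: [503.0, 266.9, 23.1]
tcp_rot: [-1.567, -0.123, 0.12]
wrist_force: [0.8, 0.0, 1.0]
finger_gap: 39.0
```

Emit:
{"fn": "arm_command", "kwargs": {
  "motion": [
    [0,0,0,0,0,0],
    [0,0,0,0,0,0],
    [0,0,0,0,0,0],
    [0,-2,0,0,0,0],
    [0,-8,0,0,0,0]
  ],
  "claw": -0.15
}}

```text
time_s: 25.67
eef_pos: [500.9, 266.3, 31.2]
tcp_rot: [-1.568, -0.119, 0.123]
wrist_force: [0.3, 0.2, 0.3]
finger_gap: 52.8
```

Emit:
{"fn": "arm_command", "kwargs": {
  "motion": [
    [0,-20,0,0,0,0],
    [0,-30,0,0,0,0],
    [0,-35,0,0,0,0],
    [0,-35,0,0,0,0],
    [0,-20,0,0,0,0]
  ]
}}

```text
time_s: 26.08
eef_pos: [503.8, 267.2, 177.5]
tcp_rot: [-1.566, -0.126, 0.116]
wrist_force: [1.0, 1.2, 0.2]
finger_gap: 53.0
```

Emit:
{"fn": "arm_command", "kwargs": {
  "motion": [
    [-25,-10,0,0,0,0],
    [-30,0,0,0,0,0],
    [-30,0,0,0,0,0],
    [-30,0,0,0,0,0],
    [-20,0,0,0,0,0]
  ]
}}

```text
time_s: 26.5
eef_pos: [366.4, 245.6, 182.5]
tcp_rot: [-1.567, -0.121, 0.122]
wrist_force: [-0.7, 0.1, -0.4]
finger_gap: 52.8
```

Emit:
{"fn": "arm_command", "kwargs": {
  "motion": [
    [0,0,0,0,0,0],
    [0,0,0,0,0,0],
    [0,0,0,0,0,0]
  ]
}}

```text
time_s: 26.75
eef_pos: [369.7, 246.1, 183.0]
tcp_rot: [-1.567, -0.123, 0.12]
wrist_force: [0.9, 0.4, 0.9]
finger_gap: 52.8
```

```bash
python3 - <<'E'
from h import *
HUE["green"]=[(60,100)]
t=manip.capture("top");s=manip.capture("scene")
for col in ("red","blue"):
  for b in blobs(t["image"],col,smin=120): print(col,np.round(b[:3],1))
a=cv2.resize(t["image"][130:290,170:480],None,fx=2.5,fy=2.5,interpolation=2)
b=cv2.resize(s["image"][140:300,330:490],None,fx=3.5,fy=3.5,interpolation=2)
cv2.imwrite("pics/ta.png",a);cv2.imwrite("pics/sb.png",b)
E
```

```text
red [360.1 167.7  92. ]
red [405.4 176.6  95. ]
blue [276.8 189.4 369. ]
blue [403.2 252.7  41. ]
```

View pics/ta.png

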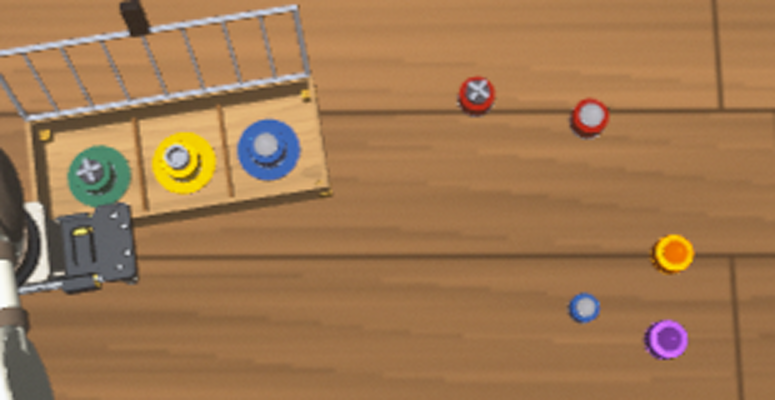

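View pics/sb.png

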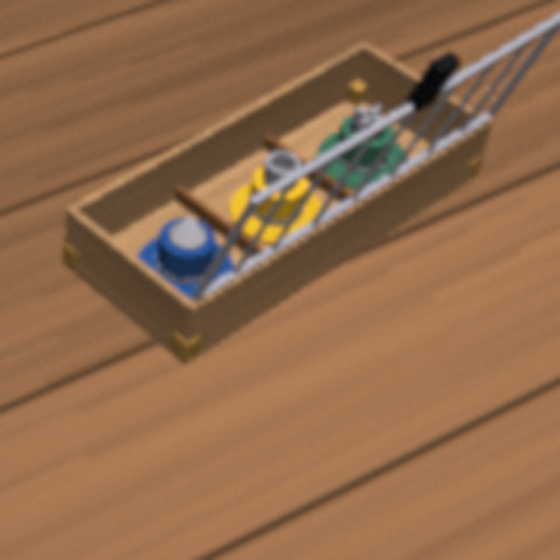

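All three tips stand on their own pads (top crop: green (97,175), yellow (183,160), blue (268,148)). The flap leans back, the red tips have not moved, and the robot is clear of everything.

```bash
python3 -c "
from cell import manip
print(manip.hand_in())"
```

```text
the job is handed in; nothing more can be done
None
```

The job is done and handed in at about 27 s on the robot's clock, well inside the 120 s limit. I lifted the flap by its tab to about 1.9 rad, leaning back, and left it open. I then stood the yellow cup, the larger blue cone and the green spur upright on the pads of their own colours.

- **Tips:** the last top and scene views show all three upright and wholly on their pads, close to the centres.
- **Flap:** it stayed leaning back after I let go.
- **Red tips:** both are within 0.1 px of where they started in the top view.
- **Forces:** the wrist force stayed below about 10 N in every reading, and the gripper was clear of everything at hand-in.
- **Disagreement:** the wrist camera read up to about 3 mm away from the fixed cameras' positions. The pads allow about 15 mm either way, so it did not matter. No check failed.

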